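# Close the food chopper

## Robot

A 6-joint arm with a two-finger parallel gripper is mounted at the origin on a cart in front of the work surface, level with it; the furniture and walls round the work are solid. World frame = base frame: x ahead of the robot, y to its left, z up, the work surface at z = 0. Lengths are in mm, angles in rad, forces in N, time in s.
With the tool pointing down it reaches from about 350 to 975 mm from the base axis. Payload 7.1 kg.
Tool frame: the origin (TCP) lies midway between the tips of the shut fingers; the grasp point (between the pads) lies 19 mm behind it; z points along the fingers, y is the line along which they close (so a half turn about z gives the same grasp; the last joint's range is limited). The gripper opens to 88 mm and grips with 3 to 60 N. Pads are 20 mm wide; open, the fingers measure 115 mm over their backs; the gripper's body (75 mm by 178 mm) begins 61 mm behind the grasp point.
Start: joints at [1.286, 0.423, 1.63, -0, 1.089, -0.019], TCP at [164.144, 603.043, 222.675] pointing down, gripper open.
Joint ranges: [-3, 3], [-0.9, 2.11], [0.09, 2.58], [-1.31, 4.45], [0.11, 2.69], [-2.54, 2.54]. Speed limits (rad/s): [2.39, 2.39, 3.01, 3.14, 3.14, 3.14].

## Interface

Orientations are given as a rotation vector (axis times angle).
In Python, from workcell import get_obs, get_image, camera_params, close_job gives the robot as it stands.
- The arm moves only by the shell command python3 -m creep 'ROWS' [OPENING]. ROWS is a JSON object of lists of equal length, an entry for each row: "delta_pos": the shift along the tool's x, y, z in m, a list of three; "twist": the turn, a rotation vector about the tool's x, y, z in degrees, a list of three. A call has 1 to 20 rows; each row shifts and turns the commanded pose from where the row before left it, along the tool's axes as they then stand; what a row does not reach is not made up. A row lasts 1/12 s, in which the tool goes at most 41.7 mm and 7.16 degrees, less where a joint would pass 70% of its speed; a pose out of reach is approached as far as the arm can. A call with a gripper value outside its range is refused whole. OPENING is the opening, from 0 (shut) to 1 (fully open), set as the call begins (- or left out, the last holds). The fingers move at their own pace and stop on an object; the grip force is fixed at half the most. Time passes only in rows, so rows that do not move let the fingers close. It gives the time, the measured TCP pose, the force, the opening and the grip force at its end, in the units of the state.
- get_obs(): the state, without advancing time (a new reading comes with each control period).
- get_image(name): name is "scene" or "top"; returns (picture, depth): 400x640x3 uint8, red, green, blue; 400x640 float32, mm along the optical axis (not along the pixel's ray), 0 where there is no reading.
- camera_params(name): a dict with "camera_matrix" (3x3 intrinsics, pixels), "k1" (the pictures are not rectified: a ray, as slopes to the right and down, at radius r is drawn at 1 + k1 r^2 times it, then the intrinsics apply), "extrinsics" (4x4, takes a point from camera to world coordinates). Camera axes: x right, y down, z forward; pixel columns grow to the right and rows downward; lengths in mm; the calibration is good to about 2 mm. A picture is of the moment at which its call begins. camera_params takes no time and is no camera call.
- close_job(): hands the job in; it is judged then, once.
The state is a dict: "t": time; "qpos": joint angles; "qvel": joint speeds; "joint_torque": joint torques, N m; "ee_pos": TCP position; "orientation": TCP orientation; "ft_force": force on the tool from outside, world axes, zero at the start; "moment": the same for the moment, N m; "width": finger opening in mm; "grasp_force": force on a finger pad.
Only numpy, scipy, OpenCV 4.12 (cv2) and the standard library are available. Lean on these libraries where they do the work, as an engineer would, in place of code of your own. Each camera call takes 0.05 s, during which the arm holds its last target. There are 200 camera calls.

## Task

Put the lid on the chopper's bowl and press it down until it is fully home, flush on the rim all round. The teeth under the lid must drop between the teeth of the drive inside the bowl, so if it stops high, turn it until it drops instead of forcing it; then push it down firmly over the stiff seal and let go, leaving the red apple and the spice jar near by where they stand.

Things in the scene. Friction and masses are not known exactly. Their poses are not given: they have to be found in the camera images.
- chopper: The food chopper, an appliance fixed to the worktop: round white motor base (144 mm across, 42 mm high) with a clear open-topped bowl on it, inner diameter 98 mm, outer 106 mm, rim 101 mm above the worktop. Origin: centre of its underside, on the worktop; z up. With the lid fully home, the lid's origin is 71 mm above this origin and the lid's flange lies on the rim.
- bowl_rim (a point): Centre of the bowl's mouth, level with the rim: 101 mm above the chopper's origin. A black sealing collar (116 mm across, 4.5 mm wide) round the outside of the rim stands 4 mm above the rim at first; the lid must push it down level with the rim. That takes a push of about 14 N; it then stays down.
- drive_top (a point): Point on the bowl's axis, level with the tops of the drive's teeth, 80 mm above the chopper's origin. The drive is a grey disc with 4 upright teeth 90 degrees apart (12 mm wide, 16 to 26 mm from the axis, 11 mm tall). It is geared and cannot be turned by hand; the angle at which its teeth stand differs every time and is not reported (this point's yaw says nothing of it).
- lid: The loose white round lid, about 160 g, upright on the worktop. Origin: centre of its underside, level with the tips of its teeth; z up. From the bottom: 0 to 10 mm four teeth; 10 to 30 mm a plug 95 mm across (tapered to 85 mm at its foot); 30 to 36 mm a flange 120 mm across; 36 to 66 mm a grip bar 60 mm long (along the lid's x) and 18 mm thick (along its y).
- lid_teeth (a point): The lid's origin again: centre of the tips of its 4 grey teeth (12 mm wide, 16 to 26 mm from the axis, on the lid's +x, +y, -x, -y). Standing on the drive's teeth the tips are 80 mm above the chopper's origin; the lid drops between them only within about 6 degrees of the middle (the fit repeats every 90 degrees, any of them is right) and then rests on the collar at 75 mm; home is 71 mm.
- lid_grip (a point): Point in the grip bar at which to take it: on the lid's axis, 58 mm above the lid's origin (8 mm below the bar's top).
- red_apple: Red apple, about 76 mm, a bystander. Origin at its underside.
- spice_jar: Spice jar with a green cap, 44 mm across, 99 mm high, a bystander. Origin at its underside.
Not all that is in view belongs to the job. What is shaped like the lid but black or green is not meant.

How it is judged (in metres and radians):
At the end, for the whole second after the job is handed in: The lid is on the chopper, upright within 1.7 degrees, centred within 5 mm, its origin no more than 72.5 mm above the chopper's origin (1.5 mm of fully home), released and at rest (z of lid in the frame of chopper between 0.068 and 0.0725 m and horizontal distance between lid and chopper below 0.005 m and angle between lid's own z axis and vertical below 0.03 rad and linear speed of lid below 0.01 m/s); the robot touches nothing.
It fails at once if the lid is forced: it bears on the chopper with more than 120 N, all contacts summed (contact force between lid and chopper above 120 N).
It fails at once if the red apple or the spice jar is shifted by more than 30 mm (distance of any of red_apple, spice_jar from where it was at the start of the episode above 0.03 m).
It also fails if it takes over 54 s, if anything falls off the work surface, if the arm or the gripper's body presses on something with over 40 N, if the wrist force passes 120 N, or if a joint passes its speed limit or range.

## Working session

There is one attempt and no reset: what is moved stays moved. The work goes in short steps, Python scripts to look and compute and a shell command to move; the robot and the scene stay as the last step left them, time stands still between calls to the robot, and variables do not carry over. Pictures are saved under pics/ and viewed, at most 10 in all, crops included, and the job is handed in when it is done.

```bash
mkdir -p pics; ls; cat > h.py <<'E'
import numpy as np, cv2
from workcell import *
def cloud(name):
    img,d=get_image(name); p=camera_params(name); K=np.array(p["camera_matrix"]); T=np.array(p["extrinsics"])
    v,u=np.mgrid[:400,:640]
    n=cv2.undistortPoints(np.stack([u.ravel(),v.ravel()],1).astype(np.float32)[:,None],K,np.array([p["k1"],0,0,0,0],float))[:,0]
    z=d.ravel(); P=np.c_[n*z[:,None],z]@T[:3,:3].T+T[:3,3]
    P[z==0]=np.nan
    return img,d,P.reshape(400,640,3)
def save(name,img): cv2.imwrite("pics/"+name,img[:,:,::-1])
E
python3 - <<'E'
from h import *
for n in("scene","top"):
    img,d,P=cloud(n); save(n+"1.png",img); np.savez(n+"1.npz",img=img,P=P); print(camera_params(n))
print(get_obs())
E
```

```text
pics
{'camera_matrix': array([[411.13461878,   0.        , 322.9189002 ],
       [  0.        , 411.13461878, 200.72067579],
       [  0.        ,   0.        ,   1.        ]]), 'k1': 0.013357921634565856, 'extrinsics': array([[-9.13984805e-01, -3.40598954e-01,  2.20508797e-01,
         3.92737237e+02],
       [-4.05590264e-01,  7.82102979e-01, -4.73087167e-01,
         4.95568175e+02],
       [-1.13275924e-02, -5.21830703e-01, -8.52973858e-01,
         8.71283504e+02],
       [ 0.00000000e+00,  0.00000000e+00,  0.00000000e+00,
         1.00000000e+00]])}
{'camera_matrix': array([[482.88360785,   0.        , 316.4852593 ],
       [  0.        , 482.88360785, 206.72809357],
       [  0.        ,   0.        ,   1.        ]]), 'k1': -0.06177190820248827, 'extrinsics': array([[-2.47014191e-02, -9.95246878e-01,  9.41992084e-02,
         5.00765661e+02],
       [-9.99415577e-01,  2.23574229e-02, -2.58582608e-02,
         7.20675925e+01],
       [ 2.36293018e-02, -9.47828920e-02, -9.95217494e-01,
         1.07334163e+03],
       [ 0.00000000e+00,  0.00000000e+00,  0.00000000e+00,
         1.00000000e+00]])}
{'t': 0.1, 'qpos': array([ 1.28598659e+00,  4.23771163e-01,  1.63059441e+00, -2.02893032e-05,
        1.08859811e+00, -1.90364192e-02]), 'qvel': array([ 0.00142664, -0.00144292, -0.00172634,  0.00222845,  0.00048049,
        0.00082467]), 'joint_torque': array([-4.65758894e-04, -5.45615137e+01, -2.74326307e+01,  6.44272752e-02,
        1.88023865e-02,  7.86480854e-06]), 'ee_pos': array([164.0230739 , 602.58009914, 221.98275184]), 'orientation': array([-4.16208247e-01, -3.11370816e+00,  2.13294369e-03]), 'ft_force': array([ 0.03321893, -0.00760481, -0.73371456]), 'moment': array([-0.00915637,  0.02482713, -0.03789279]), 'grasp_force': 0.0, 'width': 87.68782927744412}
```

View pics/scene1.png

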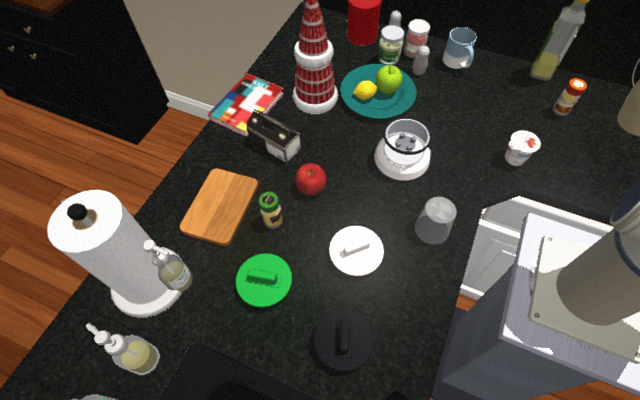

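View pics/top1.png

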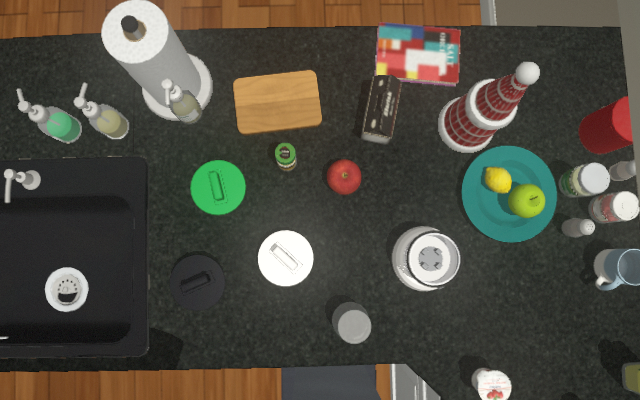

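Top view: three lid shapes, green (218,187), black (198,281) and white (286,258). The white one fits the description. The chopper is at (430,258), the apple at (344,177) and the jar at (286,156). Next I'll take a crop to confirm and measure the poses.

```bash
python3 - <<'E'
from h import *
f=np.load("top1.npz"); img,P=f["img"],f["P"]
a=cv2.resize(img[215:300,240:330],None,fx=4.2,fy=4.2,interpolation=cv2.INTER_CUBIC)
b=cv2.resize(img[215:300,385:475],None,fx=4.2,fy=4.2,interpolation=cv2.INTER_CUBIC)
save("crop1.png",np.hstack([a,b]))
for n in("top","scene"):
    f=np.load(n+"1.npz"); img,P=f["img"],f["P"]
    X,Y,Z=P[...,0],P[...,1],P[...,2]
    sl={"top":np.s_[215:300,240:330],"scene":np.s_[215:280,320:390]}[n]
    Q=P[sl].reshape(-1,3); c=img[sl].reshape(-1,3).astype(int)
    fl=Q[(abs(Q[:,2]-36)<5)&(c.min(1)>100)]
    # circle fit by min enclosing
    (cx,cy),r=cv2.minEnclosingCircle(fl[:,:2].astype(np.float32)); print(n,"flange",cx,cy,r,np.median(fl[:,2]),len(fl))
    bar=Q[(Q[:,2]>58)&(Q[:,2]<75)]; rc=cv2.minAreaRect(bar[:,:2].astype(np.float32)); print("bar",rc,np.median(bar[:,2]),len(bar), bar[:,:2].mean(0))
    d=bar[:,:2]-bar[:,:2].mean(0); w,V=np.linalg.eigh(d.T@d/len(d)); print("axis deg",np.degrees(np.arctan2(V[1,1],V[0,1])),np.sqrt(w*12))
    sl={"top":np.s_[215:300,385:475],"scene":np.s_[110:190,365:440]}[n]
    Q=P[sl].reshape(-1,3)
    for lo,hi in((36,48),(64,74),(75,85),(96,103),(103,110)):
        q=Q[(Q[:,2]>lo)&(Q[:,2]<hi)]
        if len(q)>5:
            (cx,cy),r=cv2.minEnclosingCircle(q[:,:2].astype(np.float32)); print(lo,hi,len(q),"circ",cx,cy,r,"z",np.median(q[:,2]),"mean",q[:,:2].mean(0))
E
```

```text
top flange 491.4107971191406 114.99053192138672 60.0062255859375 35.028029366802 2135
bar ((491.8106384277344, 115.04808044433594), (58.9894905090332, 17.64330291748047), 44.206600189208984) 64.38421862721486 244 [491.59564975 114.69480195]
axis deg 45.95006666576171 [17.77658484 58.93109283]
36 48 1426 circ 482.08502197265625 -189.4680938720703 66.95372009277344 z 43.162468740801046 mean [ 482.33699106 -179.67221346]
64 74 445 circ 483.5184326171875 -187.75453186035156 51.65717315673828 z 68.41241673213153 mean [ 481.72396848 -193.60777696]
75 85 200 circ 481.87408447265625 -196.66311645507812 48.56113052368164 z 79.54575986705186 mean [ 481.07582972 -203.4372125 ]
96 103 493 circ 481.7151794433594 -189.37130737304688 57.970314025878906 z 100.34941486941955 mean [ 482.36979282 -192.09699417]
103 110 285 circ 482.0900573730469 -189.05039978027344 57.87406921386719 z 104.45326508254334 mean [ 481.23297561 -190.33071234]
scene flange 490.44232177734375 117.91268157958984 60.49968719482422 35.57883152695416 1780
bar ((491.47454833984375, 118.8660888671875), (58.246620178222656, 18.327190399169922), 46.96846008300781) 64.92690088744394 221 [491.10467939 120.04282627]
axis deg 45.673054841620186 [17.91147391 58.74799768]
36 48 628 circ 481.63897705078125 -183.9576416015625 67.71632385253906 z 41.4879803334062 mean [ 478.0778031 -166.0066935]
64 74 422 circ 481.0971374511719 -184.80996704101562 53.57838821411133 z 68.82763514829742 mean [ 479.75411076 -186.29845394]
75 85 305 circ 481.51708984375 -184.83392333984375 53.78551483154297 z 79.22258520048615 mean [ 481.72199032 -185.76830957]
96 103 349 circ 480.66595458984375 -185.67178344726562 59.78187942504883 z 100.06185448283202 mean [ 481.44288183 -189.15735392]
103 110 191 circ 481.47991943359375 -185.8394012451172 58.918277740478516 z 104.525526395253 mean [ 481.4758603  -183.41600997]
```

View pics/crop1.png

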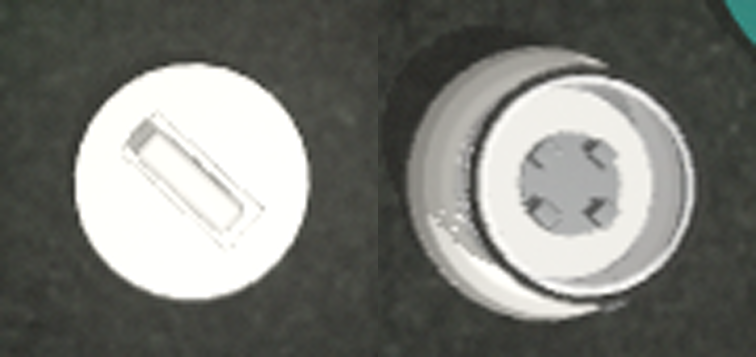

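Crop: the white lid has its bar at about 46° and is clearly separate from the green and black ones. The drive's teeth show at the diagonal positions in the bowl. Next I'll measure the tooth angle.

```bash
python3 - <<'E'
from h import *
from scipy.spatial.transform import Rotation as R
for n,c in(("top",(482,-189.2)),("scene",(481.5,-185.8))):
    P=np.load(n+"1.npz")["P"]; Q=P.reshape(-1,3); d=Q[:,:2]-c; r=np.hypot(*d.T)
    k=(r<29)&(r>13)&(Q[:,2]>74)&(Q[:,2]<84); d=d[k]; a=np.arctan2(d[:,1],d[:,0])
    th=np.degrees(np.angle(np.exp(4j*a).mean()))/4
    print(n,k.sum(),"mean4",th,abs(np.exp(4j*a).mean()))
    for q in range(4):
        s=np.abs(np.angle(np.exp(1j*(a-np.radians(th+90*q)))))<.785
        m=d[s].mean(0);print(s.sum(),m,np.hypot(*m),np.degrees(np.arctan2(m[1],m[0])))
for o in ["apple","jar"]:
    sl=dict(apple=np.s_[160:195,327:362],jar=np.s_[142:170,275:298])[o]
    q=np.load("top1.npz")["P"][sl].reshape(-1,3);q=q[q[:,2]>50];print(o,q.mean(0),q[:,2].max())
ob=get_obs();print(ob["t"],R.from_rotvec(ob["orientation"]).as_matrix().round(3))
E
```

```text
top 124 mean4 43.47936411469449 0.7623173555032554
32 [15.66225129 14.20477988] 21.14431097766477 42.206258323559325
28 [-14.56753307  14.93502014] 20.863073748472573 134.28635433335774
31 [-15.01463612 -12.75562614] 19.701403402999453 -139.65056366273413
33 [ 14.89995164 -13.81768517] 20.32085093042173 -42.841745487298866
scene 89 mean4 42.714844285246876 0.7344867128910473
21 [16.26684365 15.57212571] 22.518909864781207 43.75001950199687
20 [-13.70423502  16.64103861] 21.557602458196786 129.47215268201353
25 [-16.28810889 -13.78208171] 21.3365476940375 -139.76397843186817
23 [ 15.28006245 -13.62245293] 20.47074820721493 -41.717583124178695
apple [661.95005052 -14.59112563  62.21402483] 71.55678866031417
jar [703.07990073 108.55308718  92.97712918] 103.39734319564036
0.1 [[-0.965  0.263 -0.   ]
 [ 0.263  0.965 -0.001]
 [ 0.    -0.001 -1.   ]]
```

Teeth sit at about 43.3° (mod 90) in both views, so the lid's bar must end at -1.7° (mod 90). The lid is at about (491, 116.5) with its bar at 45.8°. The bowl is at about (481.8, -187.5). I'll move above the lid with the gripper's y axis at -44°.

```bash
python3 -m creep '{"delta_pos":[[-0.0222,-0.0192,0.0036],[-0.0222,-0.0192,0.0036],[-0.0222,-0.0192,0.0036],[-0.0222,-0.0192,0.0036],[-0.0222,-0.0192,0.0036],[-0.0222,-0.0192,0.0036],[-0.0222,-0.0192,0.0036],[-0.0222,-0.0192,0.0036],[-0.0222,-0.0192,0.0036],[-0.0222,-0.0192,0.0036],[-0.0222,-0.0192,0.0036],[-0.0222,-0.0192,0.0036],[-0.0222,-0.0192,0.0036],[-0.0222,-0.0192,0.0036],[-0.0222,-0.0192,0.0036],[-0.0222,-0.0192,0.0036],[-0.0222,-0.0192,0.0036],[-0.0222,-0.0192,0.0036],[-0.0222,-0.0192,0.0036],[-0.0222,-0.0192,0.0036]],"twist":[[0,0,0],[0,0,0],[0,0,0],[0,0,0],[0,0,0],[0,0,0],[0,0,0],[0,0,0],[0,0,0],[0,0,0],[0,0,0],[0,0,0],[0,0,0],[0,0,0],[0,0,0],[0,0,0],[0,0,0],[0,0,0],[0,0,0],[0,0,0]]}' 1
python3 -m creep '{"delta_pos":[[0,0,0],[0,0,0],[0,0,0],[0,0,0],[0,0,0],[0,0,0],[0,0,0],[0,0,0],[0,0,0],[0,0,0],[0,0,0],[0,0,0],[0,0,0],[0,0,0],[0,0,0],[0,0,0],[0,0,0],[0,0,0],[0,0,0]],"twist":[[0,0,7],[0,0,7],[0,0,7],[0,0,7],[0,0,7],[0,0,7],[0,0,7],[0,0,7],[0,0,7],[0,0,7],[0,0,7],[0,0,7],[0,0,7],[0,0,7],[0,0,7],[0,0,7],[0,0,7],[0,0,0],[0,0,0]]}'
cat >> h.py <<'E'
from scipy.spatial.transform import Rotation as R
def state(target=None,yaw=None):
    o=get_obs(); M=R.from_rotvec(o["orientation"]).as_matrix(); y=np.degrees(np.arctan2(M[1,1],M[0,1]))
    print("t",o["t"],"tcp",o["ee_pos"].round(1),"yawY",y.round(2),"tilt z",M[:,2].round(4),"F",o["ft_force"].round(1),"w",round(o["width"],1),"g",round(o["grasp_force"],1),"q",o["qpos"].round(2))
    if target is not None: print("tool-frame shift mm",(M.T@(np.array(target)-o["ee_pos"])).round(1))
    if yaw is not None: print("twist z deg",round(-(yaw-y),2))
E
python3 -c "
from h import *
state((491,116.5,150),-44.2)"
```

```text
t: 1.77
ee_pos: [492.1, 114.5, 150.3]
orientation: [-0.416, -3.113, 0.0]
ft_force: [1.2, 1.0, 0.9]
width: 88.2
grasp_force: 0.0
t: 3.35
ee_pos: [491.5, 115.9, 150.5]
orientation: [-2.892, -1.227, 0.001]
ft_force: [0.2, -0.4, 1.3]
width: 88.0
grasp_force: 0.0
t 3.35 tcp [491.5 115.9 150.5] yawY -44.02 tilt z [-4.e-04 -1.e-04 -1.e+00] F [ 0.2 -0.4  1.3] w 88.0 g 0.0 q [ 0.21  0.35  1.95 -0.    0.84  0.98]
tool-frame shift mm [ 0.1 -0.8  0.5]
twist z deg 0.18
```

```bash
python3 -m creep '{"delta_pos":[[0,-0.0008,0.015],[0,0,0.015],[0,0,0.015],[0,0,0.015],[0,0,0.015],[0,0,0.012],[0,0,0.01],[0,0,0.007],[0,0,0.004],[0,0,0.002],[0,0,0],[0,0,0]],"twist":[[0,0,0],[0,0,0],[0,0,0],[0,0,0],[0,0,0],[0,0,0],[0,0,0],[0,0,0],[0,0,0],[0,0,0],[0,0,0],[0,0,0]]}'
python3 -m creep '{"delta_pos":[[0,0,0],[0,0,0],[0,0,0],[0,0,0],[0,0,0],[0,0,0],[0,0,0],[0,0,0],[0,0,0],[0,0,0]],"twist":[[0,0,0],[0,0,0],[0,0,0],[0,0,0],[0,0,0],[0,0,0],[0,0,0],[0,0,0],[0,0,0],[0,0,0]]}' 0
```

```text
t: 4.35
ee_pos: [491.4, 116.5, 41.0]
orientation: [2.894, 1.222, 0.001]
ft_force: [-0.5, -0.6, -0.7]
width: 87.6
grasp_force: 0.0
t: 5.18
ee_pos: [491.1, 116.5, 40.6]
orientation: [-2.894, -1.222, 0.0]
ft_force: [-0.3, -0.8, 0.1]
width: 24.6
grasp_force: 0.0
```

```bash
python3 -m creep '{"delta_pos":[[0,0,0],[0,0,0],[0,0,0],[0,0,0],[0,0,0]],"twist":[[0,0,0],[0,0,0],[0,0,0],[0,0,0],[0,0,0]]}'
python3 -m creep '{"delta_pos":[[0,0,-0.005],[0,0,-0.012],[0,0,-0.012],[0,0,-0.012],[0,0,-0.012],[0,0,-0.012],[0,0,-0.012],[0,0,-0.012],[0,0,-0.012],[0,0,-0.012],[0,0,-0.012],[0,0,-0.006],[0,0,0],[0,0,0]],"twist":[[0,0,0],[0,0,0],[0,0,0],[0,0,0],[0,0,0],[0,0,0],[0,0,0],[0,0,0],[0,0,0],[0,0,0],[0,0,0],[0,0,0],[0,0,0],[0,0,0]]}'
python3 -c "
from h import *
state((481.8,-187.5,171),-1.7)"
```

```text
t: 5.6
ee_pos: [491.0, 116.4, 40.6]
orientation: [-2.894, -1.222, 0.0]
ft_force: [-0.4, 0.3, -2.1]
width: 17.6
grasp_force: 30.0
t: 6.77
ee_pos: [491.1, 116.4, 171.8]
orientation: [2.894, 1.222, 0.001]
ft_force: [-0.8, -0.4, -1.7]
width: 17.8
grasp_force: 30.0
t 6.7667 tcp [491.1 116.4 171.8] yawY -44.22 tilt z [ 5.e-04  1.e-04 -1.e+00] F [-0.8 -0.4 -1.7] w 17.8 g 30.0 q [ 0.21  0.32  1.93 -0.    0.89  0.98]
tool-frame shift mm [-224.3  205.3    0.8]
twist z deg -42.52
```

```bash
python3 -m creep '{"delta_pos":[[-0.014,0.0128,0],[-0.014,0.0128,0],[-0.014,0.0128,0],[-0.014,0.0128,0],[-0.014,0.0128,0],[-0.014,0.0128,0],[-0.014,0.0128,0],[-0.014,0.0128,0],[-0.014,0.0128,0],[-0.014,0.0128,0],[-0.014,0.0128,0],[-0.014,0.0128,0],[-0.014,0.0128,0],[-0.014,0.0128,0],[-0.014,0.0128,0],[-0.014,0.0128,0],[0,0,0],[0,0,0]],"twist":[[0,0,0],[0,0,0],[0,0,0],[0,0,0],[0,0,0],[0,0,0],[0,0,0],[0,0,0],[0,0,0],[0,0,0],[0,0,0],[0,0,0],[0,0,0],[0,0,0],[0,0,0],[0,0,0],[0,0,0],[0,0,0]]}'
python3 -m creep '{"delta_pos":[[0,0,0],[0,0,0],[0,0,0],[0,0,0],[0,0,0],[0,0,0],[0,0,0],[0,0,0],[0,0,0]],"twist":[[0,0,-6.1],[0,0,-6.1],[0,0,-6.1],[0,0,-6.1],[0,0,-6.1],[0,0,-6.1],[0,0,-6],[0,0,0],[0,0,0]]}'
python3 - <<'E'
from h import *
state((481.7,-187.8,130),-1.7)
vis=[]
for n,c in(("top",(482,-189.2)),("scene",(481.5,-185.8))):
    img,d,P=cloud(n); np.savez(n+"2.npz",img=img,P=P); vis.append(img)
    Q=P.reshape(-1,3); r=np.hypot(*(Q[:,:2]-c).T)
    k=(r<70)&(Q[:,2]>154)&(Q[:,2]<172); q=Q[k]
    if k.sum()>20:
        (cx,cy),rr=cv2.minEnclosingCircle(q[:,:2].astype(np.float32)); print(n,k.sum(),cx,cy,rr,np.median(q[:,2]),q[:,:2].min(0),q[:,:2].max(0))
save("m2.png",np.hstack([cv2.resize(vis[0][150:350,340:540],(400,400)),cv2.resize(vis[1][70:220,320:470],(400,400))]))
E
```

```text
t: 8.27
ee_pos: [481.0, -187.2, 170.8]
orientation: [-2.894, -1.218, 0.002]
ft_force: [-0.3, -0.7, -1.3]
width: 17.7
grasp_force: 30.0
t: 9.02
ee_pos: [481.4, -186.0, 171.3]
orientation: [-2.255, -2.186, 0.0]
ft_force: [0.6, 0.0, -1.6]
width: 17.7
grasp_force: 30.0
t 9.0167 tcp [ 481.4 -186.   171.3] yawY -1.76 tilt z [-9.e-04  5.e-04 -1.e+00] F [ 0.6  0.  -1.6] w 17.7 g 30.0 q [-0.39  0.34  1.91  0.    0.9  -0.36]
tool-frame shift mm [-1.9  0.4 41.3]
twist z deg -0.06
top 1346 482.1103820800781 -187.39340209960938 60.07783126831055 165.96749992642373 [ 422.05094538 -227.65147276] [ 541.25833711 -128.5247416 ]
scene 1268 481.09228515625 -184.4781951904297 61.243072509765625 166.31962741038416 [ 421.29116149 -244.34068367] [ 542.32644019 -124.66792781]
```

View pics/m2.png

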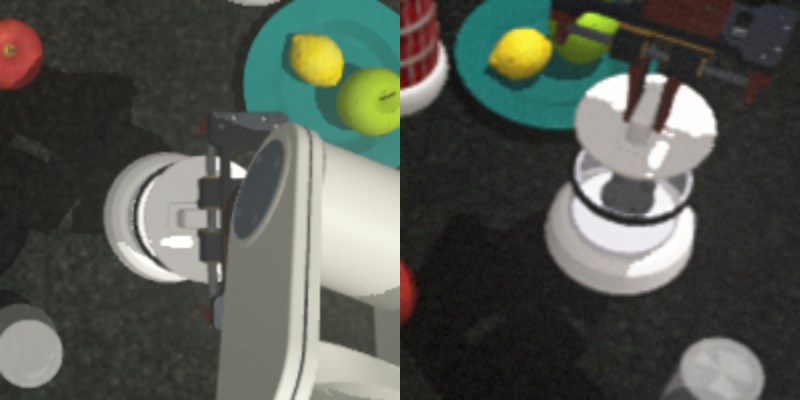

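The lid is level in the grip over the bowl, about 1.7 mm off in y. I'll correct that and lower it. The TCP should read 120.6 standing on the teeth, 115.6 on the collar and 111.6 at home.

```bash
python3 -m creep '{"delta_pos":[[-0.0017,0.0003,0],[0,0,0.008],[0,0,0.008],[0,0,0.008],[0,0,0.008],[0,0,0.006],[0,0,0.005],[0,0,0.003],[0,0,0],[0,0,0]],"twist":[[0,0,0],[0,0,0],[0,0,0],[0,0,0],[0,0,0],[0,0,0],[0,0,0],[0,0,0],[0,0,0],[0,0,0]]}'
python3 -m creep '{"delta_pos":[[0,0,0.002],[0,0,0.001],[0,0,0.001],[0,0,0.001],[0,0,0.001],[0,0,0.001],[0,0,0],[0,0,0]],"twist":[[0,0,0],[0,0,0],[0,0,0],[0,0,0],[0,0,0],[0,0,0],[0,0,0],[0,0,0]]}'
python3 -c "
from h import *
state((481.7,-187.8,111.6),-1.7)"
```

```text
t: 9.95
ee_pos: [481.4, -188.1, 125.3]
orientation: [-2.252, -2.188, 0.0]
ft_force: [-1.4, 3.7, -1.0]
width: 17.7
grasp_force: 30.0
t: 10.62
ee_pos: [481.3, -187.3, 119.7]
orientation: [-2.251, -2.188, -0.001]
ft_force: [-5.7, 11.2, 14.7]
width: 17.6
grasp_force: 30.0
t 10.6167 tcp [ 481.3 -187.3  119.7] yawY -1.63 tilt z [-0.0011  0.0018 -1.    ] F [-5.7 11.2 14.7] w 17.6 g 30.0 q [-0.39  0.42  1.94  0.    0.79 -0.37]
tool-frame shift mm [-0.5  0.4  8.1]
twist z deg 0.07
```

Side forces of 11 N in +y and -6 N in x show the plug rubbing the bowl wall. I'll back up, shift +2 mm in y and -1 mm in x, then try again.

```bash
python3 -m creep '{"delta_pos":[[0,0,-0.003],[0.001,-0.0005,0],[0.001,-0.0005,0],[0,0,0],[0,0,0]],"twist":[[0,0,0],[0,0,0],[0,0,0],[0,0,0],[0,0,0]]}'
python3 -m creep '{"delta_pos":[[0,0,0.001],[0,0,0.001],[0,0,0.001],[0,0,0],[0,0,0]],"twist":[[0,0,0],[0,0,0],[0,0,0],[0,0,0],[0,0,0]]}'
python3 -c "
from h import *
state((481.7,-187.8,111.6),-1.7)"
```

```text
t: 11.03
ee_pos: [481.2, -186.9, 121.7]
orientation: [2.252, 2.189, 0.0]
ft_force: [-0.6, 0.0, -2.1]
width: 18.0
grasp_force: 30.0
t: 11.45
ee_pos: [481.3, -186.8, 119.0]
orientation: [2.252, 2.189, 0.0]
ft_force: [-0.3, -0.4, 3.3]
width: 17.8
grasp_force: 30.0
t 11.45 tcp [ 481.3 -186.8  119. ] yawY -1.64 tilt z [ 7.e-04 -3.e-04 -1.e+00] F [-0.3 -0.4  3.3] w 17.8 g 30.0 q [-0.39  0.42  1.94 -0.    0.78 -0.36]
tool-frame shift mm [-1.   0.4  7.4]
twist z deg 0.06
```

Side forces are gone. I'll continue gently.

```bash
python3 -m creep '{"delta_pos":[[0,0,0.0005],[0,0,0.0005],[0,0,0.0005],[0,0,0.0005],[0,0,0],[0,0,0]],"twist":[[0,0,0],[0,0,0],[0,0,0],[0,0,0],[0,0,0],[0,0,0]]}'
python3 -c "
from h import *
state()"
```

```text
t: 11.95
ee_pos: [481.4, -187.4, 117.5]
orientation: [2.251, 2.189, -0.0]
ft_force: [-2.4, -3.3, 8.7]
width: 17.7
grasp_force: 30.0
t 11.95 tcp [ 481.4 -187.4  117.5] yawY -1.62 tilt z [ 0.0011 -0.0013 -1.    ] F [-2.4 -3.3  8.7] w 17.7 g 30.0 q [-0.39  0.42  1.94 -0.    0.78 -0.36]
```

```bash
python3 -m creep '{"delta_pos":[[-0.0005,-0.0003,0.0005],[0,0,0.0005],[0,0,0.0005],[0,0,0.0005],[0,0,0],[0,0,0]],"twist":[[0,0,0],[0,0,0],[0,0,0],[0,0,0],[0,0,0],[0,0,0]]}'
python3 - <<'E'
from h import *
state()
for n,c in(("top",(482,-189.2)),("scene",(481.5,-185.8))):
    img,d,P=cloud(n)
    Q=P.reshape(-1,3); r=np.hypot(*(Q[:,:2]-c).T)
    k=(r<66)&(Q[:,2]>105.5)&(Q[:,2]<125)&(img.reshape(-1,3).min(1)>130); q=Q[k]
    A=np.c_[q[:,:2]-c,np.ones(len(q))]; print(n,k.sum(),np.median(q[:,2]),np.linalg.lstsq(A,q[:,2],rcond=None)[0],cv2.minEnclosingCircle(q[:,:2].astype(np.float32)))
E
```

```text
t: 12.45
ee_pos: [481.3, -188.1, 115.5]
orientation: [2.251, 2.188, -0.0]
ft_force: [-1.7, -3.6, 6.4]
width: 18.0
grasp_force: 30.0
t 12.45 tcp [ 481.3 -188.1  115.5] yawY -1.61 tilt z [ 0.0016 -0.0018 -1.    ] F [-1.7 -3.6  6.4] w 18.0 g 30.0 q [-0.4   0.42  1.94 -0.    0.77 -0.37]
top 1195 111.02542831111737 [-1.38755708e-03 -3.80651779e-02  1.12128008e+02] ((482.2680969238281, -188.5050811767578), 60.04859161376953)
scene 1171 111.76344926001366 [-1.33562633e-03 -2.86562940e-02  1.12286645e+02] ((480.54656982421875, -185.30026245117188), 61.06242370605469)
```

The flange is at about 112 mm, so the lid origin is near 76 mm and the teeth have dropped in. It now rests on the collar, tilted about 2°. I'll push down through the seal.

```bash
python3 -m creep '{"delta_pos":[[0,0,0.001],[0,0,0.001],[0,0,0.001],[0,0,0.001],[0,0,0],[0,0,0]],"twist":[[0,0,0],[0,0,0],[0,0,0],[0,0,0],[0,0,0],[0,0,0]]}'
python3 - <<'E'
from h import *
state()
E
```

```text
t: 13.05
ee_pos: [481.3, -188.5, 111.8]
orientation: [2.25, 2.188, -0.001]
ft_force: [-3.6, -6.0, 11.0]
width: 17.9
grasp_force: 30.0
t 13.05 tcp [ 481.3 -188.5  111.8] yawY -1.61 tilt z [ 0.0017 -0.0023 -1.    ] F [-3.6 -6.  11. ] w 17.9 g 30.0 q [-0.4   0.43  1.94 -0.    0.77 -0.37]
```

```bash
cat >> h.py <<'E'
def lid():
    for n,c in(("top",(482,-189.2)),("scene",(481.5,-185.8))):
        img,d,P=cloud(n)
        Q=P.reshape(-1,3); r=np.hypot(*(Q[:,:2]-c).T)
        k=(r<64)&(Q[:,2]>103)&(Q[:,2]<122)&(img.reshape(-1,3).min(1)>130); q=Q[k]
        A=np.c_[q[:,:2]-c,np.ones(len(q))]; print(n,k.sum(),np.median(q[:,2]),np.linalg.lstsq(A,q[:,2],rcond=None)[0].round(4),cv2.minEnclosingCircle(q[:,:2].astype(np.float32)))
    return img
E
python3 - <<'E'
from h import *
img=lid(); save("m3.png",cv2.resize(img[70:220,320:520],(800,600),interpolation=cv2.INTER_CUBIC))
E
```

```text
top 1188 108.3898990925183 [ 4.000000e-04 -6.200000e-03  1.087004e+02] ((482.34375, -188.17352294921875), 59.934112548828125)
scene 1135 108.79305115897967 [2.400000e-03 3.000000e-04 1.089272e+02] ((482.30487060546875, -185.63375854492188), 60.371620178222656)
```

View pics/m3.png

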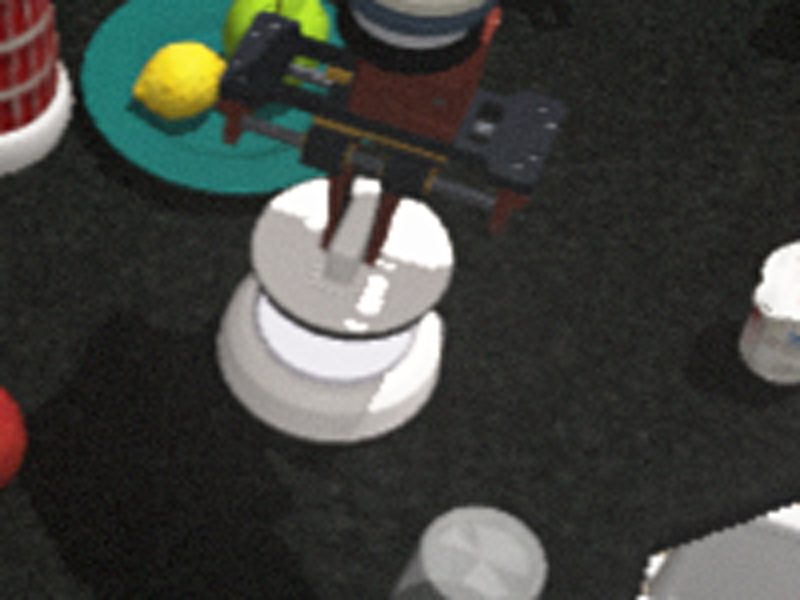

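The picture shows the lid level on the bowl. The flange is at 108.8 mm against 107 mm at home, so I'll push further.

```bash
python3 -m creep '{"delta_pos":[[0.0005,0.0005,0.001],[0,0,0.001],[0,0,0.001],[0,0,0.001],[0,0,0],[0,0,0]],"twist":[[0,0,0],[0,0,0],[0,0,0],[0,0,0],[0,0,0],[0,0,0]]}'
python3 - <<'E'
from h import *
state();lid()
E
```

```text
t: 13.65
ee_pos: [481.4, -188.4, 109.3]
orientation: [2.25, 2.189, -0.002]
ft_force: [-11.7, -6.0, 30.6]
width: 18.1
grasp_force: 30.0
t 13.65 tcp [ 481.4 -188.4  109.3] yawY -1.58 tilt z [ 0.0011 -0.003  -1.    ] F [-11.7  -6.   30.6] w 18.1 g 30.0 q [-0.39  0.43  1.94 -0.    0.76 -0.36]
top 1128 106.34655715389692 [ 1.900000e-03 -4.000000e-04  1.065352e+02] ((482.345947265625, -188.34901428222656), 60.015380859375)
scene 1131 106.5131014993915 [-3.000000e-04  6.800000e-03  1.067281e+02] ((481.56927490234375, -186.3934783935547), 61.461387634277344)
```

The flange now reads 106.5 mm, home allowing for the depth bias seen earlier, and level, with the force rising to 31 N. I'll release and retreat.

```bash
python3 -m creep '{"delta_pos":[[0,0,-0.001],[0,0,0],[0,0,0],[0,0,0],[0,0,0],[0,0,0],[0,0,0],[0,0,0]],"twist":[[0,0,0],[0,0,0],[0,0,0],[0,0,0],[0,0,0],[0,0,0],[0,0,0],[0,0,0]]}' 0.6
python3 -m creep '{"delta_pos":[[0,0,-0.008],[0,0,-0.012],[0,0,-0.015],[0,0,-0.015],[0,0,-0.015],[0,0,-0.015],[0,0,-0.015],[0,0,-0.015],[0,0,0],[0,0,0]],"twist":[[0,0,0],[0,0,0],[0,0,0],[0,0,0],[0,0,0],[0,0,0],[0,0,0],[0,0,0],[0,0,0],[0,0,0]]}'
python3 - <<'E'
from h import *
state();img=lid(); save("m4.png",cv2.resize(img[70:220,320:520],(800,600),interpolation=cv2.INTER_CUBIC))
E
```

```text
t: 14.42
ee_pos: [481.2, -186.5, 107.5]
orientation: [-2.253, -2.19, -0.0]
ft_force: [0.0, -0.7, 0.3]
width: 52.7
grasp_force: 0.0
t: 15.25
ee_pos: [481.7, -186.8, 218.5]
orientation: [2.251, 2.188, 0.001]
ft_force: [0.3, -0.6, -0.0]
width: 52.6
grasp_force: 0.0
t 15.25 tcp [ 481.7 -186.8  218.5] yawY -1.63 tilt z [ 2.2e-03 -9.0e-04 -1.0e+00] F [ 0.3 -0.6 -0. ] w 52.6 g 0.0 q [-0.39  0.27  1.87  0.    1.   -0.36]
top 1902 106.4310522826853 [ 8.000000e-04 -5.000000e-04  1.065732e+02] ((482.12548828125, -188.46307373046875), 59.914485931396484)
scene 1333 106.62497008246044 [4.000000e-04 5.600000e-03 1.067843e+02] ((480.805908203125, -185.70321655273438), 61.53642654418945)
```

View pics/m4.png

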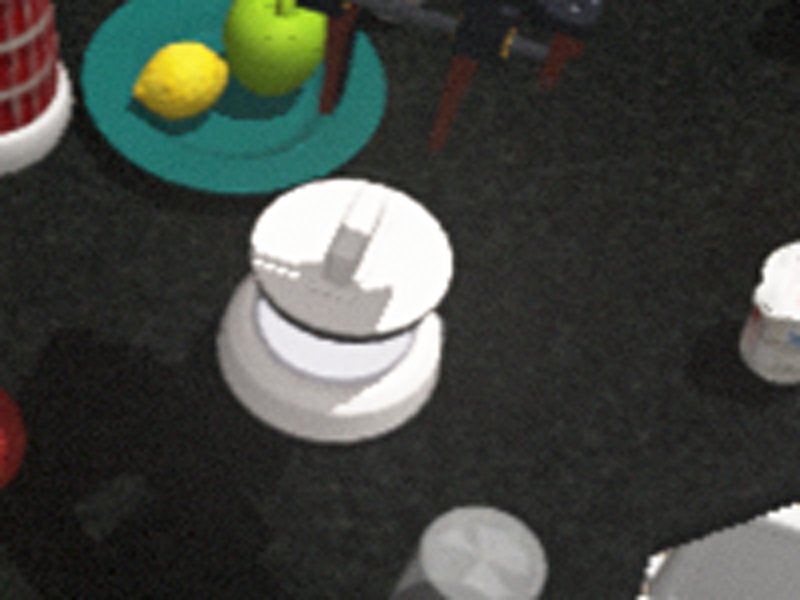

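The lid sits level and centred. The flange reads 106.5 mm raw, about 107 mm after correction, and did not rise on release. The arm is clear, so I'm handing in.

```bash
python3 -c "
from workcell import *
print(close_job())"
```

```text
the job is handed in; nothing more can be done
None
```

The white lid is on the chopper's bowl, pressed fully home (flange measured level, at about rim height) and released, with the arm clear; I kept clear of the apple and the jar but did not re-measure them, and the job is handed in at about 15 s with no verdict shown.

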